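# Chock a loose accumulator against the cart stop

## Robot

A 6-joint arm with a two-finger parallel gripper is mounted at the origin on the work surface. World frame = base frame: x ahead of the robot, y to its left, z up, the work surface at z = 0. Lengths are in m, angles in rad, forces in N, time in s.
With the tool pointing down it reaches from about 0.25 to 0.775 m from the base axis. Payload 4 kg.
Tool frame: the origin (TCP) lies at the centre of the arm's flange, where the gripper is bolted on; the fingertips stand 199 mm ahead of it and the grasp point (between the pads) lies 180 mm ahead of it (robot.tcp_to_tips is the z of the fingertips in the tool frame, in m); z points along the fingers, y is the line along which they close (so a half turn about z gives the same grasp; the last joint's range is limited). The gripper opens to 94 mm and grips with 3 to 60 N. Pads are 16 mm wide; open, the fingers measure 119 mm over their backs; the gripper's body (75 mm by 177 mm) begins 78 mm behind the grasp point.
Start: joints at [1, 0.087, 1.371, -0, 1.684, -0.103], TCP at [0.248, 0.491, 0.405] pointing down, gripper open.
Joint ranges: [-3.1, 3.1], [-0.76, 2.03], [0.27, 2.55], [-1.08, 4.22], [0.17, 2.65], [-2.57, 2.57]. Speed limits (rad/s): [2.79, 2.79, 3.14, 3.14, 3.14, 3.14].

## Interface

Orientations are given as [roll, pitch, yaw] about the fixed x, y, z axes, in that order (R = Rz(yaw) Ry(pitch) Rx(roll)).
In Python, from bench import robot gives the robot as it stands.
- The arm moves only by the tool play_rows, never from a script. Its arguments are lists of equal length, an entry for each row: "translation": the shift along the tool's x, y, z scaled (see below), a list of three; "twist": the turn, a rotation vector about the tool's x, y, z scaled (see below), a list of three; "gripper": the opening, from -1 (shut) to 1 (fully open). A call has 1 to 8 rows; each row shifts and turns the commanded pose from where the row before left it, along the tool's axes as they then stand; what a row does not reach is not made up. The controller multiplies each number of a shift by 0.04 m and each number of a turn by 0.1 rad. A row lasts 1/10 s, in which the tool goes at most 50 mm and 8.59 degrees, less where a joint would pass 70% of its speed; a pose out of reach is approached as far as the arm can. A call with a number of a shift or a turn outside -1 to 1 is refused whole. A call with a gripper value outside its range is refused whole. The fingers move at their own pace and stop on an object; the grip force is fixed at half the most. Time passes only in rows, so rows that do not move let the fingers close. It gives the time, the measured TCP pose, the force, the opening and the grip force at its end, in the units of the state.
- robot.get_obs(): the state, without advancing time (a new reading comes with each control period).
- robot.snapshot(name): name is "scene" or "top" or "wrist"; returns the picture (384x512x3 uint8, red, green, blue); there is no depth.
- robot.camera_model(name): a dict with "camera_matrix" (3x3 intrinsics, pixels), "rvec" (rotation vector, rad) and "tvec" (3), from world to camera coordinates, as OpenCV has them. Camera axes: x right, y down, z forward; pixel columns grow to the right and rows downward; lengths in m; the calibration is good to about 2 mm. A picture is of the moment at which its call begins: read the wrist's pose just before it. camera_model takes no time and is no camera call; for the wrist camera it gives the pose at the moment of the call.
- robot.close_job(): hands the job in; it is judged then, once.
Trained networks look in the newest picture that a camera, given by its name, has taken for a name from the list of things; names that differ only in an ending like _2 or _b are one class to them, and where a whole thing is asked for, a point or a joint stands for the part that bears it (a point fixed in the world has none). Each returns a list of dicts, best first, with "score" (0 to 1); they miss things now and then, are a little off and sometimes report something else, mostly with a low value. They report only what shows in the picture. A call takes as long as a camera call. They do not tell look-alikes from the thing itself.
- robot.recognise(name, camera): "centre" ([x, y, z] in m, in world coordinates, good to about 4 mm: the middle of the surface that is visible of it).
- robot.spot_point(name, camera): "centre" ([x, y, z] in m, in world coordinates, good to about 4 mm: a listed point, or the origin of a listed thing).
The state is a dict: "time": time; "joint_positions": joint angles; "qvel": joint speeds; "joint_torque": joint torques, N m; "tool_pos": TCP position; "ee_rot": TCP orientation; "wrist_force": force on the tool from outside, world axes, zero at the start; "wrist_torque": the same for the moment, N m; "width": finger opening in m; "finger_force": force on a finger pad.
Only numpy, scipy, OpenCV 4.12 (cv2) and the standard library are available. Lean on these libraries where they do the work, as an engineer would, in place of code of your own. Each camera call takes 0.05 s, during which the arm holds its last target. There are 200 camera calls.

## Task

The cart is about to be wheeled away and the hydraulic accumulator is lying loose on it. Roll the accumulator gently up to the bolted-down angle stop so that it lies square along the upright face, then push the two rubber chocks snugly under its open side, ramp first and square to it, one on each side of its middle towards the ends, so that it cannot roll back. Let go of everything and leave the other parts on the cart where they are.

Things in the scene. Friction and masses are not known exactly. Their poses are not given: they have to be found in the camera images.
- accumulator: hydraulic accumulator lying on its side, rolls at a touch, 0.85 kg: round shell 100 in diameter, 150 long (middle 120 straight-sided), too fat to grip; valve stub +23 at one end, hexagon oil port +25 at the other. Origin: on its axis, middle of the shell, 50 above the cart top. Own y: along its axis, + to the valve; own x, z turn as it rolls. It rolls straight, square to its axis
- stop: steel angle bolted down: 360 long, upright leg 60 high, flat leg behind. Origin: foot of the upright face, mid-length, on the cart top. Own y: along the face; own +x: into the steel, away from the accumulator, which squares up to it when pressed on with about 10 N. Touching the face its axis is at own x = -50 mm; a chock's toe then touches it at own x = -68 mm
- chock_a: black rubber chock (wedge) flat on its base: 82 long, 40 wide, 45 high, 0.13 kg. Origin: centre of its underside; z up, own +x to the thin toe (41 away). Its back 28 (own x -41 to -13) is a block with upright sides: grip it across the 40 width (own y) at own x = -27. In front a 40 degree ramp falls to the toe. Pushed in toe first it touches with the toe 18 short of below the accumulator's axis
- chock_b: the other chock, exactly like chock_a and interchangeable with it; same origin and axes
- chock_a_toe (a point): middle of the toe edge of chock_a, at the cart top
- chock_b_toe (a point): middle of the toe edge of chock_b, at the cart top
- flange_adapter: cast steel flange adapter, disc 100 across and 16 thick with a hub 62 across, 52 high in all. Origin: centre of its underside; a bystander, to be left alone
- coupler_cover: plastic coupler cover, an open cup standing mouth up, 72 across its foot, 50 high. Origin: centre of its underside; a bystander, to be left alone
- spacer_a: copper crush-washer spacer lying flat, 62 across, 6 thick. Origin: centre of its underside; a bystander, to be left alone
- spacer_b: the other copper spacer, the same size. Origin: centre of its underside; a bystander, to be left alone
- gland_nut: iron gland nut standing on its face, hexagon 72 over its corners, 44 high. Origin: centre of its underside; a bystander, to be left alone
- nipple: steel hexagon adapter nipple standing upright, 42 across, 60 high. Origin: centre of its underside; a bystander, to be left alone
- spanner: open-ended spanner lying flat, 190 long; its origin is mid-length; a bystander, to be left alone
Things that resemble listed ones, but are neither listed nor needed, are in the scene too. What is shaped like the chock_a but blue is not meant.

How it is judged:
By the outcome, as a careful person would: the job done as asked, in the order asked, and still so for the second after the job is handed in, with the robot touching nothing.
It also fails if it takes over 72 s, if anything falls off the work surface, if the arm or the gripper's body presses on something with over 40 N, if the wrist force passes 120 N, or if a joint passes its speed limit or range.

## Working session

There is one attempt and no reset: what is moved stays moved. The work goes in short steps, Python scripts to look and compute and a tool call to move; the robot and the scene stay as the last step left them, time stands still between calls to the robot, and variables do not carry over. Pictures are saved under pics/ and viewed, at most 10 in all, crops included, and the job is handed in when it is done.

Besides the shell and the picture viewer there is one more tool, called as name(argument=value, ...), one argument or row to a line, values as JSON. play_rows: Moves the arm, as the interface text tells. Its arguments: {"type":"object","properties":{"translation":{"type":"array","items":{"type":"array","items":{"type":"number","minimum":-1,"maximum":1}}},"twist":{"type":"array","items":{"type":"array","items":{"type":"number","minimum":-1,"maximum":1}}},"gripper":{"type":"array","items":{"type":"number"}}},"required":["translation","twist","gripper"]}

```bash
ls; mkdir -p pics; python3 - <<'E'
from bench import robot
import cv2
o=robot.get_obs();print(o['time'],o['tool_pos'],o['ee_rot'],o['width'])
for c in("top","scene"):
    cv2.imwrite(f"pics/{c}1.png",robot.snapshot(c)[:,:,::-1])
    m=robot.camera_model(c);print(m)
for n in("accumulator","stop","chock_a","chock_a_toe","flange_adapter","coupler_cover","gland_nut","nipple","spacer_a","spanner"):
    print(n,[(r['centre'].round(3).tolist() if hasattr(r['centre'],'round') else r['centre'],round(r['score'],2)) for r in robot.spot_point(n,"top")])
E
```

```text
pics
0.0 [0.24793998 0.49081455 0.40353864] [-3.13948488e+00 -1.90449032e-04  2.67381854e+00] 0.09407900688949299
{'camera_matrix': array([[440.54203002,   0.        , 256.98107207],
       [  0.        , 440.54203002, 184.47753905],
       [  0.        ,   0.        ,   1.        ]]), 'rvec': array([ 2.04902817, -2.18039398,  0.21664313]), 'tvec': array([0.02997711, 0.5573178 , 1.43737212])}
{'camera_matrix': array([[437.30170626,   0.        , 261.2970106 ],
       [  0.        , 437.30170626, 195.13400008],
       [  0.        ,   0.        ,   1.        ]]), 'rvec': array([ 2.21112914,  0.79653976, -0.3677629 ]), 'tvec': array([-0.4114501 , -0.20423233,  1.57242908])}
accumulator [([0.5234, 0.0316, 0.0474], 0.96)]
stop [([0.5519, 0.2659, -0.0014], 0.93)]
chock_a [([0.6097, -0.2555, -0.0021], 0.81), ([0.4454, -0.3072, -0.0021], 0.77), ([0.3216, -0.2784, 0.0001], 0.72)]
chock_a_toe [([0.4211, -0.2756, -0.0019], 0.61), ([0.3491, -0.3136, 0.0027], 0.61), ([0.5503, 0.2676, -0.0035], 0.26)]
flange_adapter [([0.7834, -0.0103, 0.0013], 0.79)]
coupler_cover [([0.6166, -0.463, -0.001], 0.95)]
gland_nut [([0.543, 0.4677, 0.0001], 0.83)]
nipple [([0.7796, 0.1238, 0.0014], 0.41), ([0.783, -0.0123, 0.001], 0.37)]
spacer_a [([0.5105, -0.4612, 0.0006], 0.6), ([0.7564, -0.1474, 0.0022], 0.55)]
spanner [([0.7039, -0.3074, 0.0003], 0.87), ([0.4259, -0.2741, -0.0015], 0.36)]
```

```bash
python3 -c "
import cv2,numpy as np
a=cv2.imread('pics/top1.png');cv2.imwrite('pics/top1b.png',cv2.resize(a,(800,600),interpolation=cv2.INTER_CUBIC))
"
```

```text
(no output)
```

View pics/top1b.png

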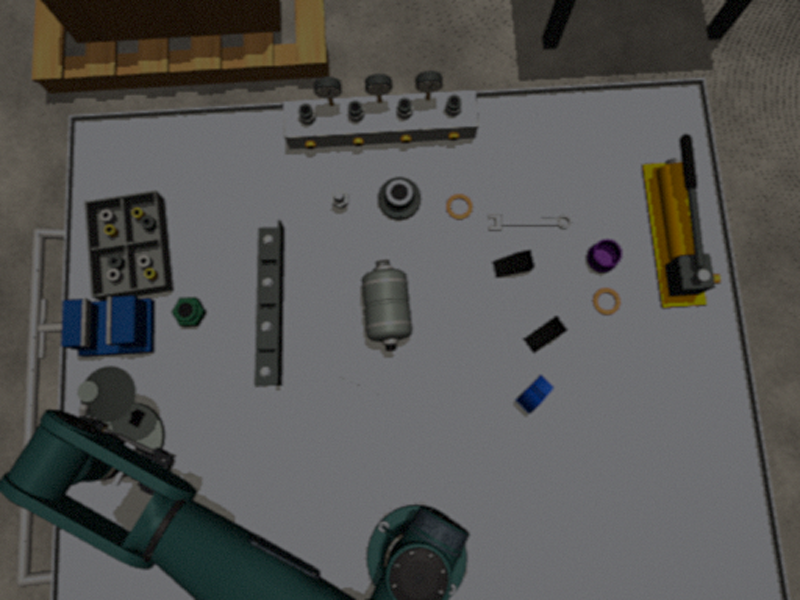

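View pics/scene1.png

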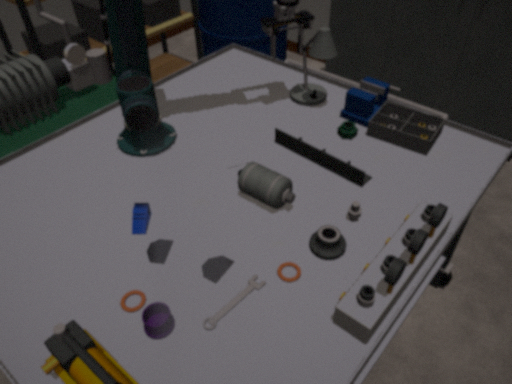

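The top view (800x600 scale) shows the stop at (270,305) with its face to the right, the accumulator at (387,305), black chocks at (513,263) and (545,333), and the blue decoy at (535,393). The scene view agrees, so I'll write a helper and move to a viewing pose.

```bash
cat > h.py <<'E'
from bench import robot
import numpy as np, cv2, json
from scipy.spatial.transform import Rotation as Ro
def tgt(yaw,tilt=0): return Ro.from_euler('xyz',[np.pi,0,yaw])
def plan(wps,grip=1,vmax=0.04,wmax=0.1):
    """wps: list of (x,y,z_TCP,yaw[,v]); prints rows for successive calls"""
    o=robot.get_obs();p=np.array(o['tool_pos']);R=Ro.from_euler('xyz',o['ee_rot']);T=[];W=[]
    for w in wps:
        v=w[4] if len(w)>4 else vmax
        d=np.array(w[:3])-p;rv=(R.inv()*tgt(w[3])).as_rotvec()
        n=int(max(np.ceil(np.linalg.norm(d)/v-.05),np.ceil(np.linalg.norm(rv)/wmax-.05),1))
        for k in range(n):
            s=(np.array(w[:3])-p)/(n-k); t=np.round(R.inv().apply(s)/.04,2); p=p+R.apply(t*.04)
            r=np.round((R.inv()*tgt(w[3])).as_rotvec()/(n-k)/.1,2); R=R*Ro.from_rotvec(r*.1)
            T.append(t.tolist());W.append(r.tolist())
    print('now',np.round(o['tool_pos'],4),np.round(o['ee_rot'],3),'t',round(o['time'],2))
    for i in range(0,len(T),8): print(json.dumps(T[i:i+8]),json.dumps(W[i:i+8]))
def ray(c,uv,z,m=None):
    m=m or robot.camera_model(c);R=cv2.Rodrigues(m['rvec'])[0];C=-R.T@m['tvec']
    d=R.T@np.linalg.inv(m['camera_matrix'])@np.array([uv[0],uv[1],1.]);return C+d*(z-C[2])/d[2]
def proj(c,P,m=None):
    m=m or robot.camera_model(c);return cv2.projectPoints(np.array(P,float).reshape(-1,3),m['rvec'],m['tvec'],m['camera_matrix'],None)[0][:,0]
E
python3 - <<'E'
from h import *
o=robot.get_obs();m=robot.camera_model('wrist');R=cv2.Rodrigues(m['rvec'])[0];C=-R.T@m['tvec']
T=Ro.from_euler('xyz',o['ee_rot']);print('cam in tool',T.inv().apply(C-o['tool_pos']),(T.inv().as_matrix()@R.T).round(2),m['camera_matrix'][0,0])
print(robot.recognise('chock_a','top') and 0)
plan([(.50,0.02,.40,np.pi/2)])
E
```

```text
cam in tool [ 0.08251118 -0.00020269  0.01991714] [[-0.   -0.96 -0.28]
 [ 1.   -0.   -0.  ]
 [ 0.   -0.28  0.96]] 265.7323519132395
0
now [0.248  0.4909 0.4048] [3.141 0.    2.674] t 0.65
[[-0.78, -0.55, 0.01], [-0.82, -0.48, 0.01], [-0.86, -0.42, 0.01], [-0.89, -0.35, 0.01], [-0.91, -0.28, 0.01], [-0.93, -0.2, 0.01], [-0.94, -0.13, 0.01], [-0.95, -0.06, 0.01]] [[0.0, -0.0, 0.79], [0.0, -0.0, 0.79], [0.0, -0.0, 0.79], [0.0, -0.0, 0.79], [0.0, -0.0, 0.79], [0.0, -0.0, 0.79], [0.0, -0.0, 0.79], [0.0, -0.0, 0.79]]
[[-0.95, 0.02, 0.01], [-0.95, 0.1, 0.01], [-0.94, 0.17, 0.0], [-0.93, 0.24, 0.01], [-0.9, 0.31, 0.0], [-0.88, 0.38, 0.01]] [[0.0, -0.0, 0.79], [0.0, -0.0, 0.78], [0.0, -0.0, 0.79], [0.0, -0.0, 0.78], [0.0, -0.0, 0.79], [0.0, -0.0, 0.78]]
```

```bash
python3 - <<'E'
from h import *
plan([(.50,0.10,.40,np.pi/2)])
E
```

```text
now [0.248  0.4909 0.4048] [3.141 0.    2.674] t 0.65
[[-0.84, -0.49, 0.01], [-0.88, -0.41, 0.01], [-0.91, -0.33, 0.01], [-0.94, -0.24, 0.01], [-0.96, -0.16, 0.01], [-0.97, -0.07, 0.01], [-0.97, 0.02, 0.01], [-0.96, 0.11, 0.01]] [[0.0, -0.0, 0.92], [0.0, -0.0, 0.92], [0.0, -0.0, 0.92], [0.0, -0.0, 0.92], [0.0, -0.0, 0.92], [0.0, -0.0, 0.92], [0.0, -0.0, 0.92], [0.0, -0.0, 0.92]]
[[-0.95, 0.2, 0.01], [-0.92, 0.28, 0.01], [-0.89, 0.37, 0.01], [-0.86, 0.44, 0.01]] [[0.0, -0.0, 0.92], [0.0, -0.0, 0.92], [0.0, -0.0, 0.92], [0.0, -0.0, 0.91]]
```

play_rows(
  translation=[
    [-0.84,-0.49,0],
    [-0.88,-0.41,0],
    [-0.91,-0.33,0],
    [-0.94,-0.24,0],
    [-0.96,-0.16,0],
    [-0.97,-0.07,0],
    [-0.97,0.02,0],
    [-0.96,0.11,0],
  ],
  twist=[
    [0,0,0.92],
    [0,0,0.92],
    [0,0,0.92],
    [0,0,0.92],
    [0,0,0.92],
    [0,0,0.92],
    [0,0,0.92],
    [0,0,0.92],
  ],
  gripper=[1,1,1,1,1,1,1,1],
)

```text
time: 1.45
tool_pos: [0.4169, 0.2285, 0.405]
ee_rot: [3.141, -0.0, 1.934]
wrist_force: [-0.2, 0.5, -0.1]
width: 0.0941
finger_force: 0.0
```

play_rows(
  translation=[
    [-0.95,0.2,0],
    [-0.92,0.28,0],
    [-0.89,0.37,0],
    [-0.86,0.44,0],
    [0,0,0],
    [0,0,0],
  ],
  twist=[
    [0,0,0.92],
    [0,0,0.92],
    [0,0,0.92],
    [0,0,0.91],
    [0,0,0],
    [0,0,0],
  ],
  gripper=[1,1,1,1,1,1],
)

```text
time: 2.05
tool_pos: [0.5001, 0.0994, 0.4045]
ee_rot: [-3.141, -0.001, 1.57]
wrist_force: [-0.4, 0.1, -0.5]
width: 0.0939
finger_force: 0.0
```

```bash
python3 - <<'E'
from h import *
o=robot.get_obs();print(o['tool_pos'],o['ee_rot'],o['time'],o['wrist_force'])
m=robot.camera_model('wrist');im=robot.snapshot('wrist');cv2.imwrite('pics/w1.png',im[:,:,::-1])
import pickle;pickle.dump(m,open('w1.pkl','wb'))
for n in('accumulator','stop'):
    for r in robot.spot_point(n,'wrist'): print(n,np.round(r['centre'],4),round(r['score'],2))
E
```

```text
[0.50014626 0.09941139 0.40450684] [-3.14089645e+00 -5.47620556e-04  1.56964567e+00] 2.05 [-0.39777006  0.09478352 -0.53531714]
accumulator [0.5275 0.0353 0.0526] 0.84
stop [5.525e-01 2.644e-01 1.000e-04] 0.86
```

View pics/w1.png

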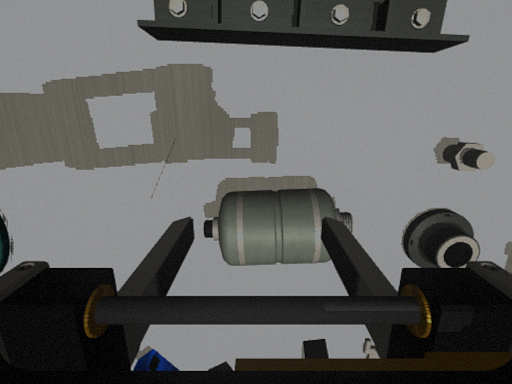

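The wrist view shows the stop face along the top, with its foot running from about (150,40) to (450,52). The accumulator sits at (280,227), nearly parallel to it. Next I measure both angles from edges.

```bash
python3 - <<'E'
from h import *
import pickle
m=pickle.load(open('w1.pkl','rb'));g=cv2.imread('pics/w1.png',0).astype(float)
def edge(cols,r0,r1,sign):
    P=[]
    for u in cols:
        c=cv2.GaussianBlur(g,(3,3),0)[r0:r1,u];d=np.diff(c)*sign;k=int(np.argmax(d))
        P.append((u,r0+k+.5,d[k]))
    return np.array(P)
def fit(P):
    x=P[:,0];y=P[:,1]
    for _ in range(4):
        a=np.polyfit(x,y,1);e=abs(np.polyval(a,x)-y);k=e<max(1.2,1.5*np.median(e));x,y=x[k],y[k]
    return a,len(x)
a,n=fit(edge(range(165,440,3),30,62,1));print('foot',a,n)
for z in(0,.06):
  for u in(165,440): print(z,ray('',(u,np.polyval(a,u)),z,m).round(4))
for nm,r0,r1,s in(('accTop',182,200,-1),('accBot',250,275,1)):
    for sg in(s,-s):
        a,n=fit(edge(list(range(236,270,2))+list(range(288,316,2)),r0,r1,sg));print(nm,sg,a,n)
        for u in(236,316): print(ray('',(u,np.polyval(a,u)),.05,m).round(4))
for u in(155,300,440): print(u,g[0:60:3,u])
E
```

```text
foot [ 0.04548495 32.7006689 ] 91
0 [0.3815 0.2696 0.    ]
0 [0.7404 0.2544 0.    ]
0.06 [0.4001 0.2559 0.06  ]
0.06 [0.703  0.2431 0.06  ]
accTop -1 [-3.71616634e-02  1.99558059e+02] 31
[0.4727 0.0809 0.05  ]
[0.5777 0.0848 0.05  ]
accTop 1 [-3.18883094e-02  2.04144140e+02] 18
[0.4725 0.0728 0.05  ]
[0.5782 0.0762 0.05  ]
accBot 1 [-3.37752215e-02  2.73371672e+02] 31
[ 0.47   -0.0309  0.05  ]
[ 0.5845 -0.0267  0.05  ]
accBot -1 [-2.12379642e-02  2.66825007e+02] 23
[ 0.4701 -0.0251  0.05  ]
[ 0.5843 -0.0225  0.05  ]
155 [ 51.  54.  50.  53.  47.  51.  54.  52.  51.   7.  15.  12.  11. 136.
 147. 144. 146. 145. 149. 143.]
300 [ 18.  21.  34.  38.  49.  54.  64.  65.  66.  62.  60.  46.  17.  28.
  20.   5. 143. 144. 148. 145.]
440 [ 47.  50.  52.  54.  52.  54.  54.  51.  52.  47.  82.  97.  54.  49.
  21.  20.  20. 150. 147. 145.]
```

```bash
python3 - <<'E'
from h import *
plan([(.53,-.07,.38,np.pi/2+.037),(.53,-.07,.229,np.pi/2+.037)])
E
```

```text
now [0.4994 0.1009 0.4048] [ 3.142 -0.     1.573] t 2.2
[[-0.85, 0.15, 0.12], [-0.86, 0.15, 0.12], [-0.86, 0.14, 0.13], [-0.86, 0.13, 0.12], [-0.85, 0.13, 0.13], [-0.0, -0.0, 0.94], [-0.0, -0.0, 0.94], [-0.0, -0.0, 0.95]] [[0.0, -0.0, -0.07], [0.0, -0.0, -0.07], [0.0, -0.0, -0.07], [0.0, -0.0, -0.07], [0.0, -0.0, -0.07], [0.0, -0.0, -0.0], [0.0, -0.0, -0.0], [0.0, -0.0, -0.0]]
[[-0.01, -0.0, 0.94]] [[0.0, -0.0, -0.0]]
```

play_rows(
  translation=[
    [-0.85,0.15,0.12],
    [-0.86,0.15,0.12],
    [-0.86,0.14,0.12],
    [-0.86,0.13,0.12],
    [-0.85,0.13,0.12],
    [0,0,0.94],
    [0,0,0.94],
    [0,0,0.94],
  ],
  twist=[
    [0,0,-0.07],
    [0,0,-0.07],
    [0,0,-0.07],
    [0,0,-0.07],
    [0,0,-0.07],
    [0,0,0],
    [0,0,0],
    [0,0,0],
  ],
  gripper=[0.5,0.5,0.5,0.5,0.5,0.5,0.5,0.5],
)

```text
time: 3.0
tool_pos: [0.5302, -0.0698, 0.2672]
ee_rot: [3.14, 0.0, 1.607]
wrist_force: [0.2, -0.6, -0.6]
width: 0.0707
finger_force: 0.0
```

play_rows(
  translation=[
    [0,0,0.94],
    [0.1,0,0],
    [0.15,0,0],
    [0.15,0,0],
    [0.15,0,0],
    [0.15,0,0],
  ],
  twist=[
    [0,0,0],
    [0,0,0],
    [0,0,0],
    [0,0,0],
    [0,0,0],
    [0,0,0],
  ],
  gripper=[0.5,0.5,0.5,0.5,0.5,0.5],
)

```text
time: 3.6
tool_pos: [0.53, -0.0421, 0.2324]
ee_rot: [3.138, 0.001, 1.606]
wrist_force: [-0.1, 0.6, -0.2]
width: 0.0704
finger_force: 0.0
```

play_rows(
  translation=[
    [0.15,0,0],
    [0.15,0,0],
    [0.18,0,0],
    [0.18,0,0],
    [0.18,0,0],
    [0.18,0,0],
    [0.18,0,0],
    [0.18,0,0],
  ],
  twist=[
    [0,0,0],
    [0,0,0],
    [0,0,0],
    [0,0,0.03],
    [0,0,0.03],
    [0,0,0.03],
    [0,0,0.03],
    [0,0,0.03],
  ],
  gripper=[0.5,0.5,0.5,0.5,0.5,0.5,0.5,0.5],
)

```text
time: 4.4
tool_pos: [0.5275, 0.0132, 0.23]
ee_rot: [-3.141, -0.0, 1.591]
wrist_force: [-0.0, 0.5, 0.6]
width: 0.0703
finger_force: 0.0
```

play_rows(
  translation=[
    [0.18,0,0],
    [0.18,0,0],
    [0.18,0,0],
    [0.18,0,0],
    [0.18,0,0],
    [0.18,0,0],
    [0.18,0,0],
    [0.18,0,0],
  ],
  twist=[
    [0,0,0.03],
    [0,0,0.04],
    [0,0,0.04],
    [0,0,0.04],
    [0,0,0.04],
    [0,0,0.04],
    [0,0,0.04],
    [0,0,0.04],
  ],
  gripper=[0.5,0.5,0.5,0.5,0.5,0.5,0.5,0.5],
)

```text
time: 5.2
tool_pos: [0.5272, 0.0706, 0.2303]
ee_rot: [-3.142, -0.0, 1.559]
wrist_force: [0.7, 0.6, 0.6]
width: 0.0703
finger_force: 0.2
```

```bash
python3 - <<'E'
from h import *
o=robot.get_obs();print(o['tool_pos'],o['ee_rot'],o['time'],o['wrist_force'])
m=robot.camera_model('wrist');im=robot.snapshot('wrist');cv2.imwrite('pics/w2.png',im[:,:,::-1])
E
```

```text
[0.52721737 0.07057761 0.23025893] [-3.14156192e+00 -8.45256973e-05  1.55948768e+00] 5.2 [0.70660137 0.64036642 0.60145643]
```

View pics/w2.png

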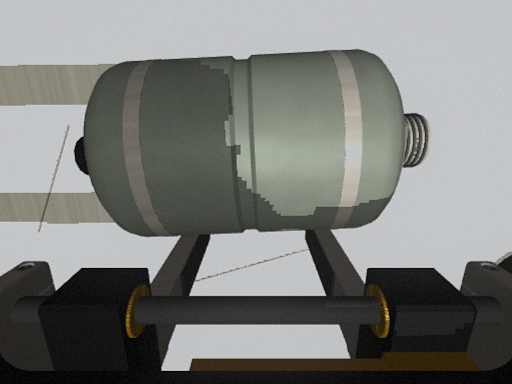

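The accumulator is rolling ahead of both fingers, centred at (245,145) and still tilted about 2°. I'll continue pushing more slowly.

play_rows(
  translation=[
    [0.18,0,0],
    [0.18,0,0],
    [0.18,0,0],
    [0.18,0,0],
    [0.18,0,0],
    [0.18,0,0],
    [0.18,0,0],
    [0.15,0,0],
  ],
  twist=[
    [0,0,0.04],
    [0,0,0.04],
    [0,0,0.04],
    [0,0,0.04],
    [0,0,0.04],
    [0,0,0.04],
    [0,0,0.04],
    [0,0,0.03],
  ],
  gripper=[0.5,0.5,0.5,0.5,0.5,0.5,0.5,0.5],
)

```text
time: 6.05
tool_pos: [0.5286, 0.1271, 0.2302]
ee_rot: [-3.142, -0.0, 1.529]
wrist_force: [-0.5, -1.0, 0.1]
width: 0.0705
finger_force: 0.0
```

play_rows(
  translation=[
    [0.12,0,0],
    [0.1,0,0],
    [0.1,0,0],
    [0.1,0,0],
  ],
  twist=[
    [0,0,0],
    [0,0,0],
    [0,0,0],
    [0,0,0],
  ],
  gripper=[0.5,0.5,0.5,0.5],
)

```text
time: 6.45
tool_pos: [0.5293, 0.1434, 0.2303]
ee_rot: [-3.142, -0.0, 1.529]
wrist_force: [-0.0, 0.7, -0.2]
width: 0.0706
finger_force: 0.0
```

play_rows(
  translation=[
    [0.08,0,0],
    [0.08,0,0],
    [0.06,0,0],
    [0.06,0,0],
  ],
  twist=[
    [0,0,0],
    [0,0,0],
    [0,0,0],
    [0,0,0],
  ],
  gripper=[0.5,0.5,0.5,0.5],
)

```text
time: 6.85
tool_pos: [0.5291, 0.1523, 0.2306]
ee_rot: [-3.138, 0.008, 1.53]
wrist_force: [-5.2, -10.4, 6.9]
width: 0.0705
finger_force: 5.3
```

play_rows(
  translation=[
    [0.03,0,0],
    [0,0,0],
    [0,0,0],
    [0,0,0],
  ],
  twist=[
    [0,0,0],
    [0,0,0],
    [0,0,0],
    [0,0,0],
  ],
  gripper=[0.5,0.5,0.5,0.5],
)

```text
time: 7.25
tool_pos: [0.5291, 0.1536, 0.2305]
ee_rot: [-3.138, 0.007, 1.529]
wrist_force: [-3.4, -7.2, 5.6]
width: 0.0706
finger_force: 4.3
```

```bash
python3 - <<'E'
from h import *
o=robot.get_obs();print(o['tool_pos'],o['ee_rot'],o['time'],o['wrist_force'],o['wrist_torque'])
m=robot.camera_model('wrist');im=robot.snapshot('wrist');cv2.imwrite('pics/w3.png',im[:,:,::-1])
import pickle;pickle.dump(m,open('w3.pkl','wb'))
E
```

```text
[0.52912733 0.15356835 0.23049378] [-3.1379697   0.006871    1.52938582] 7.25 [-3.37405135 -7.16920754  5.57111885] [-1.50248521  1.02447599  0.41239102]
```

View pics/w3.png

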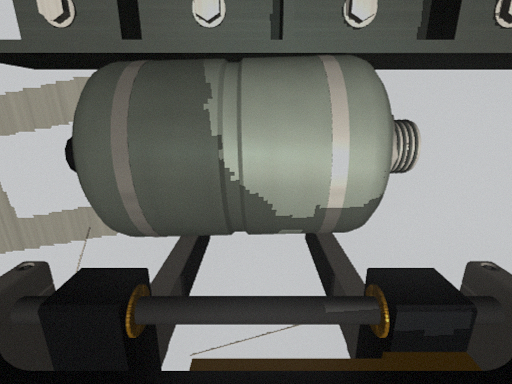

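play_rows(
  translation=[
    [0.06,0,0],
    [0.06,0,0],
    [0.06,0,0],
    [0,0,0],
    [0,0,0],
  ],
  twist=[
    [0,0,0.05],
    [0,0,0.05],
    [0,0,0],
    [0,0,0],
    [0,0,0],
  ],
  gripper=[0.5,0.5,0.5,0.5,0.5],
)

```text
time: 7.8
tool_pos: [0.5291, 0.1577, 0.2304]
ee_rot: [-3.136, 0.018, 1.52]
wrist_force: [-7.0, -19.9, 8.7]
width: 0.0704
finger_force: 10.4
```

```bash
cat > acc.py <<'E'
from h import *
import sys
m=robot.camera_model('wrist');im=robot.snapshot('wrist')[:,:,::-1];f=sys.argv[1];cv2.imwrite(f'pics/{f}.png',im)
g=cv2.GaussianBlur(im.max(2),(3,3),0).astype(float)
def line(cols,r0,r1,s):
    x=np.array(cols);y=[]
    for u in x:
        c=np.diff(g[r0:r1,u])*s;y.append(r0+np.argmax(c)+.5)
    y=np.array(y)
    for _ in range(5):
        a=np.polyfit(x,y,1);e=abs(np.polyval(a,x)-y);k=e<max(1.2,1.5*np.median(e));x,y=x[k],y[k]
    return a,len(x)
a,n=line(list(range(135,185,2))+list(range(265,310,2)),215,250,1);print('accbot',a,n)
b,n2=line(list(range(5,70,2))+list(range(410,500,2)),50,85,1);print('stopfoot',b,n2)
for q,z in((a,.04),(b,0)):
    A,B=[ray('',(u,np.polyval(q,u)),z,m) for u in(140,300)];print(A.round(4),B.round(4),'slope',(B-A)[1]/(B-A)[0])
o=robot.get_obs();print(o['tool_pos'],o['ee_rot'],o['wrist_force'])
E
python3 acc.py w4
```

```text
accbot [-9.8177645e-04  2.3677949e+02] 32
stopfoot [-7.43089563e-03  7.28160600e+01] 59
[0.4452 0.1555 0.04  ] [0.5583 0.1501 0.04  ] slope -0.047291103238467594
[0.4487 0.2674 0.    ] [0.5646 0.2622 0.    ] slope -0.04469349763923258
[0.52909078 0.15765154 0.23043141] [-3.13563599  0.01751379  1.52023687] [ -6.57412355 -20.18514186   9.90609046]
```

It is square now: the slopes are -0.047 for the accumulator and -0.045 for the stop. I'll back off slowly, rise and go look at the chocks.

play_rows(
  translation=[
    [-0.1,0,0],
    [-0.1,0,0],
    [-0.1,0,0],
    [-0.2,0,0],
    [-0.5,0,0],
    [-0.8,0,0],
    [-0.5,0,-0.9],
    [0,0,-0.9],
  ],
  twist=[
    [0,0,-0.03],
    [0,0,-0.03],
    [0,0,0],
    [0,0,0],
    [0,0,0],
    [0,0,0],
    [0,0,0],
    [0,0,0],
  ],
  gripper=[0.5,0.5,0.5,0.5,0.5,0.5,0.5,0.5],
)

```text
time: 8.65
tool_pos: [0.5254, 0.0687, 0.3015]
ee_rot: [-3.138, 0.001, 1.522]
wrist_force: [-0.1, 0.8, 0.3]
width: 0.0709
finger_force: 0.0
```

```bash
python3 - <<'E'
from h import *
plan([(.52,-.27,.40,np.pi/2)])
E
```

```text
now [0.5254 0.0687 0.3015] [-3.138e+00  1.000e-03  1.522e+00] t 8.65
[[-0.94, 0.03, -0.27], [-0.94, 0.03, -0.27], [-0.94, 0.02, -0.27], [-0.94, 0.01, -0.27], [-0.94, 0.01, -0.28], [-0.94, 0.01, -0.27], [-0.94, -0.0, -0.27], [-0.94, -0.01, -0.28]] [[-0.0, 0.0, -0.05], [-0.0, 0.0, -0.05], [-0.01, 0.0, -0.06], [-0.0, 0.0, -0.05], [-0.01, 0.0, -0.06], [-0.0, 0.0, -0.05], [-0.01, 0.0, -0.06], [-0.0, 0.0, -0.05]]
[[-0.95, -0.01, -0.27]] [[-0.01, 0.01, -0.06]]
```

play_rows(
  translation=[
    [-0.94,0.03,-0.27],
    [-0.94,0.03,-0.27],
    [-0.94,0.02,-0.27],
    [-0.94,0.01,-0.27],
    [-0.94,0.01,-0.27],
    [-0.94,0,-0.27],
    [-0.94,0,-0.27],
    [-0.94,-0.01,-0.27],
  ],
  twist=[
    [0,0,-0.05],
    [0,0,-0.05],
    [0,0,-0.05],
    [0,0,-0.05],
    [0,0,-0.05],
    [0,0,-0.05],
    [0,0,-0.05],
    [0,0,-0.05],
  ],
  gripper=[0.8,0.8,0.8,0.8,0.8,0.8,0.8,0.8],
)

```text
time: 9.45
tool_pos: [0.5207, -0.2315, 0.3892]
ee_rot: [3.141, -0.0, 1.565]
wrist_force: [1.4, 0.6, 0.9]
width: 0.0845
finger_force: 0.0
```

play_rows(
  translation=[
    [-0.9,0,-0.25],
    [0,0,0],
  ],
  twist=[
    [0,0,0],
    [0,0,0],
  ],
  gripper=[0.8,0.8],
)

```text
time: 9.65
tool_pos: [0.5204, -0.27, 0.3998]
ee_rot: [3.139, 0.003, 1.56]
wrist_force: [0.3, -0.3, -0.2]
width: 0.0847
finger_force: 0.0
```

```bash
python3 - <<'E'
from h import *
import pickle
o=robot.get_obs();print(o['tool_pos'],o['ee_rot'],o['time'])
m=robot.camera_model('wrist');im=robot.snapshot('wrist');cv2.imwrite('pics/w5.png',im[:,:,::-1])
pickle.dump(m,open('w5.pkl','wb'))
for n in('chock_a','chock_a_toe'):
    for r in robot.spot_point(n,'wrist'): print(n,np.round(r['centre'],4),round(r['score'],2),proj('',r['centre'],m)[0].round())
robot.snapshot('top')
for r in robot.spot_point('accumulator','top'): print('acc',np.round(r['centre'],4),round(r['score'],2))
E
```

```text
[ 0.52037608 -0.26998595  0.39984228] [3.13923395e+00 2.92749245e-03 1.55970669e+00] 9.65
chock_a [ 0.4428 -0.313  -0.0011] 0.93 [205. 197.]
chock_a [ 0.3179 -0.2793  0.0028] 0.93 [117. 177.]
chock_a [ 0.6109 -0.2573 -0.0019] 0.78 [318. 159.]
chock_a [ 0.4238 -0.2777  0.0027] 0.21 [190. 175.]
chock_a_toe [ 0.4233 -0.2806  0.0026] 0.96 [190. 177.]
chock_a_toe [ 0.3457 -0.3056 -0.0021] 0.57 [140. 193.]
chock_a_toe [ 6.042e-01 -2.147e-01  1.000e-04] 0.18 [316. 129.]
```

View pics/w5.png

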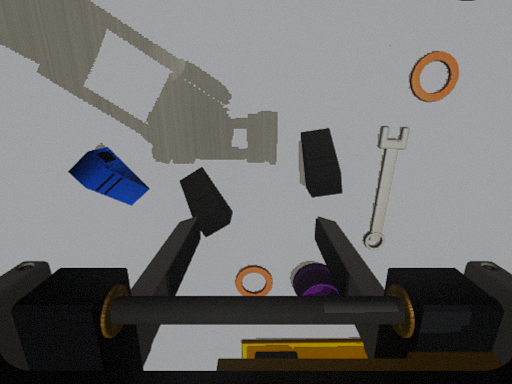

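The black chocks appear at (205,200) and (320,162). Both toes point up in the image, towards +y, and the toe detections at (190,177) and (316,129) agree. I'll fit the wedge model to each silhouette.

```bash
cat > fit.py <<'E'
from h import *
from scipy.optimize import minimize
V=np.array([[x,y,z] for y in(-.02,.02) for x,z in((-.041,0),(-.041,.045),(-.013,.045),(.041,0))])
def fit(png,m,p0,roi):
    im=cv2.imread(png);S=4
    mask=(im.max(2)<62).astype(np.uint8);r=np.zeros_like(mask);cv2.fillPoly(r,[np.array(roi)],1)
    M=cv2.resize(mask*255,None,fx=S,fy=S,interpolation=cv2.INTER_LINEAR)>127;Rm=cv2.resize(r,None,fx=S,fy=S)>0
    def hull(p):
        c,s=np.cos(p[2]),np.sin(p[2]);W=V@np.array([[c,s,0],[-s,c,0],[0,0,1]])+[p[0],p[1],0]
        return cv2.convexHull((((proj('',W,m)+.5)*S-.5)).astype(np.float32))
    def cost(q):
        p=p0+q*np.array([.01,.01,.15]);h=np.zeros(M.shape,np.uint8);cv2.fillConvexPoly(h,np.round(hull(p)*8).astype(np.int32),1,shift=3)
        h=h>0;return 1-((h&M&Rm).sum()/max(1,((h|M)&Rm).sum()))
    b=min((minimize(cost,np.array(s,float),method='Nelder-Mead',options=dict(initial_simplex=np.array(s)+np.vstack([np.zeros(3),np.eye(3)*.6]),xatol=.01,fatol=1e-4)) for s in([0,0,0],[.3,-.3,.5],[-.3,.3,-.5])),key=lambda r:r.fun)
    return p0+b.x*np.array([.01,.01,.15]),1-b.fun
E
python3 - <<'E'
from fit import *
import pickle
m=pickle.load(open('w5.pkl','rb'))
A=fit('pics/w5.png',m,np.array([.611,-.257,1.72]),[(292,120),(350,120),(350,205),(292,205)])
B=fit('pics/w5.png',m,np.array([.443,-.313,2.08]),[(172,160),(240,160),(240,245),(203,245),(203,225),(196,213),(172,205)])
for n,(p,i) in(('A',A),('B',B)):
    g=p[:2]-.027*np.array([np.cos(p[2]),np.sin(p[2])]);print(n,p.round(4),np.degrees(p[2]).round(1),'iou',round(i,3),'grip',g.round(4))
p=A[0];g=p[:2]-.027*np.array([np.cos(p[2]),np.sin(p[2])])
plan([(g[0],g[1],.30,p[2]),(g[0],g[1],.208,p[2],.035)])
E
```

```text
A [ 0.6078 -0.2561  1.7078] 97.8 iou 0.96 grip [ 0.6115 -0.2828]
B [ 0.4446 -0.3109  2.097 ] 120.1 iou 0.969 grip [ 0.4581 -0.3343]
now [ 0.5208 -0.2648  0.3981] [-3.141e+00 -1.000e-03  1.566e+00] t 9.9
[[-0.11, 0.57, 0.61], [-0.13, 0.56, 0.61], [-0.15, 0.56, 0.61], [-0.17, 0.55, 0.62], [-0.0, 0.0, 0.77], [-0.0, 0.0, 0.77], [-0.0, 0.0, 0.76]] [[-0.0, -0.0, -0.35], [-0.0, -0.0, -0.35], [-0.0, -0.01, -0.36], [-0.01, -0.0, -0.35], [0.0, -0.0, -0.0], [0.0, -0.0, -0.0], [0.0, -0.0, -0.0]]
```

play_rows(
  translation=[
    [-0.11,0.57,0.61],
    [-0.13,0.56,0.61],
    [-0.15,0.56,0.61],
    [-0.17,0.55,0.62],
    [0,0,0.77],
    [0,0,0.77],
    [0,0,0.76],
    [0,0,0],
  ],
  twist=[
    [0,0,-0.35],
    [0,0,-0.35],
    [0,0,-0.36],
    [0,0,-0.35],
    [0,0,0],
    [0,0,0],
    [0,0,0],
    [0,0,0],
  ],
  gripper=[0.4,0.4,0.4,0.4,0.4,0.4,0.4,0.4],
)

```text
time: 10.7
tool_pos: [0.6098, -0.2815, 0.2022]
ee_rot: [-3.132, -0.008, 1.708]
wrist_force: [-0.7, 0.9, 0.1]
width: 0.066
finger_force: 0.0
```

play_rows(
  translation=[
    [0,0,0],
    [0,0,0],
    [0,0,0],
    [0,0,0],
    [0,0,0],
    [0,0,0],
  ],
  twist=[
    [0,0,0],
    [0,0,0],
    [0,0,0],
    [0,0,0],
    [0,0,0],
    [0,0,0],
  ],
  gripper=[-0.5,-0.5,-0.5,-0.5,-0.5,-0.5],
)

```text
time: 11.3
tool_pos: [0.6118, -0.2846, 0.2113]
ee_rot: [3.139, 0.002, 1.706]
wrist_force: [-1.1, 1.2, 5.9]
width: 0.0401
finger_force: 29.9
```

```bash
python3 - <<'E'
from h import *
plan([(.60,-.22,.36,1.65),(.56,.06,.38,1.527)])
E
```

```text
now [ 0.6118 -0.2846  0.2113] [3.139e+00 2.000e-03 1.706e+00] t 11.3
[[0.33, -0.01, -0.74], [0.32, -0.02, -0.75], [0.33, -0.02, -0.74], [0.33, -0.03, -0.75], [0.32, -0.03, -0.74], [0.88, -0.06, -0.06], [0.88, -0.07, -0.06], [0.88, -0.08, -0.06]] [[0.01, 0.0, 0.11], [0.01, 0.01, 0.11], [0.0, 0.0, 0.11], [0.01, 0.01, 0.11], [0.0, 0.0, 0.12], [0.0, 0.0, 0.15], [0.0, 0.0, 0.15], [0.0, 0.0, 0.15]]
[[0.88, -0.09, -0.06], [0.88, -0.11, -0.07], [0.88, -0.12, -0.06], [0.87, -0.14, -0.07], [0.87, -0.15, -0.06]] [[0.0, 0.0, 0.16], [0.0, 0.0, 0.15], [0.0, 0.0, 0.16], [0.0, 0.0, 0.15], [0.0, 0.0, 0.16]]
```

play_rows(
  translation=[
    [0,0,-0.7],
    [0.33,-0.02,-0.74],
    [0.33,-0.02,-0.74],
    [0.33,-0.03,-0.74],
    [0.4,-0.03,-0.74],
    [0.88,-0.06,-0.06],
    [0.88,-0.07,-0.06],
    [0.88,-0.08,-0.06],
  ],
  twist=[
    [0,0,0.1],
    [0,0,0.11],
    [0,0,0.11],
    [0,0,0.11],
    [0,0,0.12],
    [0,0,0.15],
    [0,0,0.15],
    [0,0,0.15],
  ],
  gripper=[-0.5,-0.5,-0.5,-0.5,-0.5,-0.5,-0.5,-0.5],
)

```text
time: 12.1
tool_pos: [0.5857, -0.1235, 0.3623]
ee_rot: [3.141, -0.0, 1.604]
wrist_force: [0.4, -0.6, -1.7]
width: 0.0398
finger_force: 29.9
```

play_rows(
  translation=[
    [0.88,-0.09,-0.06],
    [0.88,-0.11,-0.06],
    [0.88,-0.12,-0.06],
    [0.87,-0.14,-0.06],
    [0.87,-0.15,-0.06],
    [0,0,0],
    [0,0,0],
  ],
  twist=[
    [0,0,0.16],
    [0,0,0.15],
    [0,0,0.16],
    [0,0,0.15],
    [0,0,0.16],
    [0,0,0],
    [0,0,0],
  ],
  gripper=[-0.5,-0.5,-0.5,-0.5,-0.5,-0.5,-0.5],
)

```text
time: 12.8
tool_pos: [0.5609, 0.0512, 0.3741]
ee_rot: [-3.142, 0.001, 1.53]
wrist_force: [-0.3, -0.7, -1.5]
width: 0.0398
finger_force: 29.9
```

```bash
python3 - <<'E'
from h import *
import pickle
o=robot.get_obs();print(o['tool_pos'],o['ee_rot'],o['time'],o['width'],o['wrist_force'])
m=robot.camera_model('wrist');im=robot.snapshot('wrist');cv2.imwrite('pics/w6.png',im[:,:,::-1])
pickle.dump(m,open('w6.pkl','wb'))
for n in('accumulator','stop'):
    for r in robot.spot_point(n,'wrist'): print(n,np.round(r['centre'],4),round(r['score'],2),proj('',r['centre'],m)[0].round())
E
```

```text
[0.56085782 0.05120579 0.37414181] [-3.14157045e+00  5.61780848e-04  1.52956570e+00] 12.8 0.03982665613421276 [-0.27006794 -0.7477323  -1.52087119]
accumulator [0.5203 0.2149 0.0552] 0.97 [209.  27.]
```

View pics/w6.png

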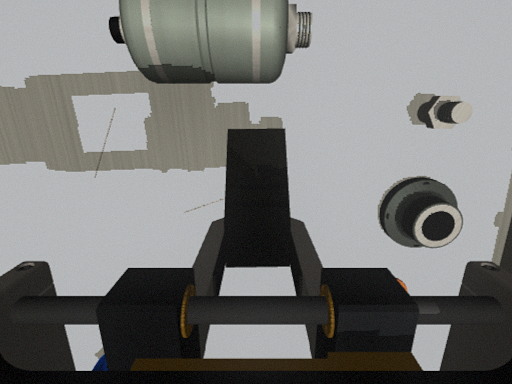

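Accumulator found at (0.520, 0.215), which means it is against the stop. The chock sits square between the fingers, toe at (257,130).

```bash
python3 - <<'E'
from h import *
plan([(.5513,.0816,.24,1.527),(.5513,.0816,.213,1.527,.014)])
E
```

```text
now [0.5612 0.0496 0.3739] [-3.141  0.     1.526] t 12.95
[[0.2, -0.07, 0.84], [0.2, -0.07, 0.84], [0.19, -0.07, 0.83], [0.2, -0.07, 0.84], [-0.0, -0.0, 0.34], [-0.0, -0.0, 0.33]] [[-0.0, 0.0, -0.0], [-0.0, 0.0, -0.0], [-0.0, 0.0, -0.0], [-0.0, 0.0, -0.01], [-0.0, 0.0, 0.0], [-0.0, 0.0, 0.0]]
```

play_rows(
  translation=[
    [0.2,-0.07,0.84],
    [0.2,-0.07,0.84],
    [0.2,-0.07,0.84],
    [0.2,-0.07,0.84],
    [0,0,0.34],
    [0,0,0.33],
    [0,0,0],
    [0,0,0],
  ],
  twist=[
    [0,0,0],
    [0,0,0],
    [0,0,0],
    [0,0,0],
    [0,0,0],
    [0,0,0],
    [0,0,0],
    [0,0,0],
  ],
  gripper=[-0.5,-0.5,-0.5,-0.5,-0.5,-0.5,-0.5,-0.5],
)

```text
time: 13.75
tool_pos: [0.5521, 0.0825, 0.2145]
ee_rot: [3.139, -0.0, 1.527]
wrist_force: [0.5, -0.1, -0.6]
width: 0.0401
finger_force: 30.0
```

play_rows(
  translation=[
    [0,0,0.05],
    [0,0,0.04],
    [0,0,0],
    [0,0,0],
  ],
  twist=[
    [0,0,0],
    [0,0,0],
    [0,0,0],
    [0,0,0],
  ],
  gripper=[-0.5,-0.5,-0.5,-0.5],
)

```text
time: 14.15
tool_pos: [0.5518, 0.083, 0.2109]
ee_rot: [3.139, 0.0, 1.528]
wrist_force: [-0.1, -0.6, 3.8]
width: 0.04
finger_force: 30.0
```

play_rows(
  translation=[
    [0.2,0,-0.02],
    [0.2,0,0],
    [0.2,0,0],
    [0.15,0,0],
    [0.1,0,0],
    [0.05,0,0],
    [0,0,0],
  ],
  twist=[
    [0,0,0],
    [0,0,0],
    [0,0,0],
    [0,0,0],
    [0,0,0],
    [0,0,0],
    [0,0,0],
  ],
  gripper=[-0.5,-0.5,-0.5,-0.5,-0.5,-0.5,-0.5],
)

```text
time: 14.85
tool_pos: [0.553, 0.1198, 0.2109]
ee_rot: [3.14, 0.0, 1.529]
wrist_force: [-0.6, -2.3, 6.0]
width: 0.0397
finger_force: 30.0
```

play_rows(
  translation=[
    [0.03,0,-0.01],
    [0.03,0,0],
    [0.03,0,0],
    [0,0,0],
  ],
  twist=[
    [0,0,0],
    [0,0,0],
    [0,0,0],
    [0,0,0],
  ],
  gripper=[-0.5,-0.5,-0.5,-0.5],
)

```text
time: 15.25
tool_pos: [0.553, 0.1229, 0.2109]
ee_rot: [3.141, -0.0, 1.528]
wrist_force: [-0.5, -2.6, 5.1]
width: 0.04
finger_force: 30.0
```

play_rows(
  translation=[
    [0.03,0,0],
    [0.03,0,0],
    [0,0,0],
  ],
  twist=[
    [0,0,0],
    [0,0,0],
    [0,0,0],
  ],
  gripper=[-0.5,-0.5,-0.5],
)

```text
time: 15.55
tool_pos: [0.5531, 0.1242, 0.211]
ee_rot: [3.142, 0.003, 1.528]
wrist_force: [-0.8, -7.2, 5.2]
width: 0.0398
finger_force: 30.0
```

play_rows(
  translation=[
    [0.03,0,0],
    [0.02,0,0],
    [0,0,0],
  ],
  twist=[
    [0,0,0],
    [0,0,0],
    [0,0,0],
  ],
  gripper=[-0.5,-0.5,-0.5],
)

```text
time: 15.85
tool_pos: [0.5532, 0.125, 0.2112]
ee_rot: [-3.141, 0.006, 1.527]
wrist_force: [-2.2, -11.0, 8.0]
width: 0.0403
finger_force: 30.0
```

play_rows(
  translation=[
    [0,0,0],
    [0,0,0],
    [0,0,0],
    [0,0,-0.5],
    [0,0,-0.9],
    [-0.2,0,-0.9],
    [-0.5,0,-0.9],
    [-0.8,0,-0.6],
  ],
  twist=[
    [0,0,0],
    [0,0,0],
    [0,0,0],
    [0,0,0],
    [0,0,0],
    [0,0,0],
    [0,0,0],
    [0,0,0],
  ],
  gripper=[0.3,0.3,0.3,0.3,0.3,0.3,0.3,0.3],
)

```text
time: 16.65
tool_pos: [0.5506, 0.0683, 0.3653]
ee_rot: [3.138, -0.002, 1.532]
wrist_force: [-0.4, -0.1, 0.3]
width: 0.0611
finger_force: 0.0
```

```bash
python3 - <<'E'
from h import *
plan([(.4581,-.3343,.33,2.097),(.4581,-.3343,.209,2.097,.035)])
E
```

```text
now [0.5506 0.0683 0.3653] [ 3.138e+00 -2.000e-03  1.532e+00] t 16.65
[[-0.92, -0.17, 0.08], [-0.91, -0.22, 0.08], [-0.9, -0.27, 0.08], [-0.89, -0.31, 0.08], [-0.87, -0.36, 0.08], [-0.85, -0.4, 0.08], [-0.83, -0.45, 0.08], [-0.8, -0.49, 0.08]] [[0.0, -0.0, -0.51], [0.0, -0.0, -0.51], [0.0, -0.0, -0.51], [0.0, -0.0, -0.52], [0.01, -0.0, -0.51], [0.0, -0.0, -0.52], [0.01, -0.0, -0.51], [0.0, -0.0, -0.52]]
[[-0.77, -0.53, 0.07], [-0.75, -0.57, 0.08], [-0.72, -0.6, 0.07], [0.0, 0.0, 0.76], [0.0, 0.0, 0.76], [0.0, 0.0, 0.75], [0.0, 0.0, 0.76]] [[0.01, -0.0, -0.51], [0.0, -0.0, -0.52], [0.01, -0.01, -0.51], [-0.0, 0.0, -0.0], [-0.0, 0.0, -0.0], [-0.0, 0.0, -0.0], [-0.0, 0.0, -0.0]]
```

play_rows(
  translation=[
    [-0.92,-0.17,0.08],
    [-0.91,-0.22,0.08],
    [-0.9,-0.27,0.08],
    [-0.89,-0.31,0.08],
    [-0.87,-0.36,0.08],
    [-0.85,-0.4,0.08],
    [-0.83,-0.45,0.08],
    [-0.8,-0.49,0.08],
  ],
  twist=[
    [0,0,-0.51],
    [0,0,-0.51],
    [0,0,-0.51],
    [0,0,-0.52],
    [0,0,-0.51],
    [0,0,-0.52],
    [0,0,-0.51],
    [0,0,-0.52],
  ],
  gripper=[0.4,0.4,0.4,0.4,0.4,0.4,0.4,0.4],
)

```text
time: 17.45
tool_pos: [0.4819, -0.2265, 0.3364]
ee_rot: [3.141, -0.001, 1.942]
wrist_force: [-0.4, -0.8, -0.2]
width: 0.0659
finger_force: 0.0
```

play_rows(
  translation=[
    [-0.77,-0.53,0.07],
    [-0.75,-0.57,0.08],
    [-0.72,-0.6,0.07],
    [0,0,0],
    [0,0,0],
  ],
  twist=[
    [0,0,-0.51],
    [0,0,-0.52],
    [0,0,-0.51],
    [0,0,0],
    [0,0,0],
  ],
  gripper=[0.4,0.4,0.4,0.4,0.4],
)

```text
time: 17.95
tool_pos: [0.4565, -0.3355, 0.3273]
ee_rot: [3.141, -0.002, 2.091]
wrist_force: [-0.2, 0.8, 0.3]
width: 0.0664
finger_force: 0.0
```

```bash
python3 - <<'E'
from h import *
plan([(.4581,-.3343,.209,2.097,.035)])
E
```

```text
now [ 0.4565 -0.3355  0.3273] [ 3.141e+00 -2.000e-03  2.091e+00] t 17.95
[[-0.0, 0.01, 0.74], [0.0, 0.01, 0.74], [0.0, 0.01, 0.74], [0.0, 0.02, 0.74]] [[0.0, -0.01, -0.01], [0.0, -0.0, -0.02], [0.0, -0.01, -0.01], [0.01, -0.0, -0.02]]
```

play_rows(
  translation=[
    [0,0.01,0.74],
    [0,0.01,0.74],
    [0,0.01,0.74],
    [0,0.01,0.74],
    [0,0,0],
    [0,0,0],
  ],
  twist=[
    [0,0,-0.01],
    [0,0,-0.01],
    [0,0,-0.01],
    [0,0,-0.01],
    [0,0,0],
    [0,0,0],
  ],
  gripper=[0.4,0.4,0.4,0.4,0.4,0.4],
)

```text
time: 18.55
tool_pos: [0.4585, -0.3333, 0.21]
ee_rot: [3.141, -0.001, 2.098]
wrist_force: [0.6, -0.2, 0.7]
width: 0.0656
finger_force: 0.0
```

play_rows(
  translation=[
    [0,0,0],
    [0,0,0],
    [0,0,0],
    [0,0,0],
    [0,0,0],
    [0,0,0],
  ],
  twist=[
    [0,0,0],
    [0,0,0],
    [0,0,0],
    [0,0,0],
    [0,0,0],
    [0,0,0],
  ],
  gripper=[-0.5,-0.5,-0.5,-0.5,-0.5,-0.5],
)

```text
time: 19.15
tool_pos: [0.4583, -0.3348, 0.2111]
ee_rot: [3.141, 0.002, 2.097]
wrist_force: [-0.2, 1.0, 4.8]
width: 0.04
finger_force: 30.0
```

```bash
python3 - <<'E'
from h import *
# chock B: axis point -38 mm from accumulator middle, grip 86 mm back, then 45 mm start gap
c=np.array([.519,.2142]);e=np.array([np.cos(.0435),-np.sin(.0435)]);n=np.array([np.sin(.0435),np.cos(.0435)])
g=c-.038*e-.086*n;s=g-.05*n;print('final',g,'start',s)
plan([(.458,-.334,.26,2.09),(s[0]+.01,s[1]-.08,.30,1.60),(s[0],s[1],.24,1.527)])
E
```

```text
final [0.47729613 0.12993383] start [0.47512181 0.07998113]
now [ 0.4583 -0.3348  0.2111] [3.141e+00 2.000e-03 2.097e+00] t 19.15
[[0.01, 0.0, -0.61], [0.01, 0.0, -0.61], [0.77, 0.53, -0.11], [0.8, 0.48, -0.11], [0.82, 0.44, -0.11], [0.84, 0.39, -0.11], [0.86, 0.35, -0.11], [0.88, 0.3, -0.11]] [[0.01, 0.01, 0.03], [0.0, 0.01, 0.04], [-0.0, -0.0, 0.54], [-0.0, -0.0, 0.54], [-0.0, -0.0, 0.55], [-0.0, -0.0, 0.54], [-0.0, -0.0, 0.55], [-0.0, -0.0, 0.54]]
[[0.9, 0.25, -0.11], [0.91, 0.21, -0.12], [0.92, 0.15, -0.11], [0.67, -0.06, 0.5], [0.66, -0.08, 0.5], [0.67, -0.1, 0.5]] [[-0.0, -0.0, 0.55], [-0.0, -0.0, 0.54], [-0.0, -0.0, 0.55], [-0.0, -0.0, 0.24], [-0.0, -0.0, 0.24], [-0.0, -0.0, 0.25]]
```

play_rows(
  translation=[
    [0,0,-0.61],
    [0,0,-0.61],
    [0.77,0.53,-0.2],
    [0.8,0.48,-0.2],
    [0.82,0.44,-0.2],
    [0.84,0.39,-0.2],
    [0.86,0.35,-0.2],
    [0.88,0.3,-0.2],
  ],
  twist=[
    [0,0,0.03],
    [0,0,0.03],
    [0,0,0.54],
    [0,0,0.54],
    [0,0,0.55],
    [0,0,0.54],
    [0,0,0.55],
    [0,0,0.54],
  ],
  gripper=[-0.5,-0.5,-0.5,-0.5,-0.5,-0.5,-0.5,-0.5],
)

```text
time: 19.95
tool_pos: [0.4753, -0.1105, 0.306]
ee_rot: [-3.14, -0.001, 1.762]
wrist_force: [0.6, -0.0, -0.9]
width: 0.04
finger_force: 30.0
```

play_rows(
  translation=[
    [0.9,0.25,-0.2],
    [0.91,0.21,-0.2],
    [0.92,0.15,-0.2],
    [0.6,0,0],
    [0,0,0],
    [0,0,0],
  ],
  twist=[
    [0,0,0.55],
    [0,0,0.54],
    [0,0,0.55],
    [0,0,0.6],
    [0,0,0],
    [0,0,0],
  ],
  gripper=[-0.5,-0.5,-0.5,-0.5,-0.5,-0.5],
)

```text
time: 20.55
tool_pos: [0.4838, 0.0238, 0.3298]
ee_rot: [-3.14, 0.001, 1.543]
wrist_force: [1.1, -0.8, -1.3]
width: 0.0397
finger_force: 30.0
```

```bash
python3 - <<'E'
from h import *
import pickle
m=robot.camera_model('wrist');im=robot.snapshot('wrist');cv2.imwrite('pics/w7.png',im[:,:,::-1])
pickle.dump(m,open('w7.pkl','wb'))
for nm in('accumulator','chock_a'):
    for r in robot.spot_point(nm,'wrist'): print(nm,np.round(r['centre'],4),round(r['score'],2))
plan([(.4751,.08,.24,1.527),(.4751,.08,.2125,1.527,.014)],-.5)
E
```

```text
chock_a [0.4807 0.0472 0.1165] 0.87
chock_a [0.5553 0.1544 0.0008] 0.79
now [0.484  0.0227 0.3301] [-3.14  0.    1.54] t 20.7
[[0.48, -0.09, 0.75], [0.47, -0.09, 0.75], [0.48, -0.09, 0.75], [-0.0, -0.0, 0.34], [-0.0, -0.0, 0.35]] [[-0.0, 0.0, 0.04], [-0.01, 0.0, 0.04], [-0.0, 0.0, 0.05], [-0.0, 0.0, -0.0], [-0.0, 0.0, -0.0]]
```

View pics/w7.png

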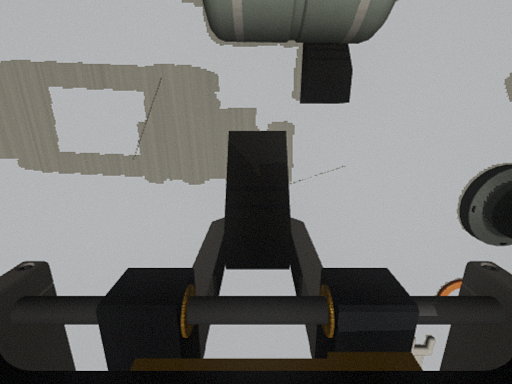

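Chock A sits square under the accumulator at (325,75), with its origin measured at (0.555, 0.154) as planned. Chock B is held square.

play_rows(
  translation=[
    [0.48,-0.09,0.75],
    [0.48,-0.09,0.75],
    [0.48,-0.09,0.75],
    [0,0,0.35],
    [0,0,0.35],
    [0,0,0],
    [0,0,0.05],
    [0,0,0],
  ],
  twist=[
    [0,0,0.04],
    [0,0,0.04],
    [0,0,0.05],
    [0,0,0],
    [0,0,0],
    [0,0,0],
    [0,0,0],
    [0,0,0],
  ],
  gripper=[-0.5,-0.5,-0.5,-0.5,-0.5,-0.5,-0.5,-0.5],
)

```text
time: 21.5
tool_pos: [0.4757, 0.081, 0.2113]
ee_rot: [3.14, -0.0, 1.527]
wrist_force: [0.7, 0.0, -1.4]
width: 0.04
finger_force: 30.0
```

play_rows(
  translation=[
    [0.2,0,0.02],
    [0.2,0,0],
    [0.2,0,0],
    [0.2,0,0],
    [0.15,0,0],
    [0.08,0,0],
    [0,0,0],
    [0,0,0],
  ],
  twist=[
    [0,0,0],
    [0,0,0],
    [0,0,0],
    [0,0,0],
    [0,0,0],
    [0,0,0],
    [0,0,0],
    [0,0,0],
  ],
  gripper=[-0.5,-0.5,-0.5,-0.5,-0.5,-0.5,-0.5,-0.5],
)

```text
time: 22.3
tool_pos: [0.4773, 0.1233, 0.2105]
ee_rot: [3.14, -0.002, 1.528]
wrist_force: [-0.6, 0.3, 5.8]
width: 0.0398
finger_force: 30.0
```

play_rows(
  translation=[
    [0.03,0,0.01],
    [0.03,0,0],
    [0.03,0,0],
    [0,0,0],
  ],
  twist=[
    [0,0,0],
    [0,0,0],
    [0,0,0],
    [0,0,0],
  ],
  gripper=[-0.5,-0.5,-0.5,-0.5],
)

```text
time: 22.7
tool_pos: [0.4776, 0.1257, 0.2105]
ee_rot: [3.14, 0.002, 1.527]
wrist_force: [-1.2, -3.7, 7.6]
width: 0.0399
finger_force: 30.0
```

play_rows(
  translation=[
    [0.03,0,0],
    [0.03,0,0],
    [0.03,0,0],
    [0,0,0],
  ],
  twist=[
    [0,0,0],
    [0,0,0],
    [0,0,0],
    [0,0,0],
  ],
  gripper=[-0.5,-0.5,-0.5,-0.5],
)

```text
time: 23.1
tool_pos: [0.4779, 0.1287, 0.2106]
ee_rot: [3.14, 0.003, 1.527]
wrist_force: [-1.2, -6.5, 7.3]
width: 0.0398
finger_force: 30.0
```

play_rows(
  translation=[
    [0.03,0,0],
    [0.03,0,0],
    [0,0,0],
  ],
  twist=[
    [0,0,0],
    [0,0,0],
    [0,0,0],
  ],
  gripper=[-0.5,-0.5,-0.5],
)

```text
time: 23.4
tool_pos: [0.478, 0.1298, 0.2108]
ee_rot: [3.14, 0.008, 1.527]
wrist_force: [-1.7, -12.7, 9.8]
width: 0.04
finger_force: 30.0
```

Chock B is snug at about 13 N, so I release it, rise and verify.

play_rows(
  translation=[
    [0,0,0],
    [0,0,0],
    [0,0,0],
    [0,0,-0.5],
    [0,0,-0.9],
    [-0.2,0,-0.9],
    [-0.5,0,-0.9],
    [0,0,-0.5],
  ],
  twist=[
    [0,0,0],
    [0,0,0],
    [0,0,0],
    [0,0,0],
    [0,0,0],
    [0,0,0],
    [0,0,0],
    [0,0,0],
  ],
  gripper=[0.3,0.3,0.3,0.3,0.3,0.3,0.3,0.3],
)

```text
time: 24.2
tool_pos: [0.4764, 0.1036, 0.3605]
ee_rot: [3.137, -0.0, 1.527]
wrist_force: [0.6, 0.9, -0.2]
width: 0.0611
finger_force: 0.0
```

play_rows(
  translation=[
    [0,0.5,-0.5],
    [0,0.5,-0.3],
    [0,0,0],
    [0,0,0],
  ],
  twist=[
    [0,0,0],
    [0,0,0],
    [0,0,0],
    [0,0,0],
  ],
  gripper=[0.3,0.3,0.3,0.3],
)

```text
time: 24.6
tool_pos: [0.516, 0.103, 0.3884]
ee_rot: [-3.139, -0.0, 1.528]
wrist_force: [-0.5, -0.4, 0.4]
width: 0.0609
finger_force: 0.0
```

```bash
python3 - <<'E'
from h import *
import pickle
m=robot.camera_model('wrist');im=robot.snapshot('wrist');cv2.imwrite('pics/w8.png',im[:,:,::-1])
pickle.dump(m,open('w8.pkl','wb'));print(robot.get_obs()['tool_pos'])
for nm in('accumulator','chock_a','chock_a_toe','stop'):
    for r in robot.spot_point(nm,'wrist'): print(nm,np.round(r['centre'],4),round(r['score'],2))
E
```

```text
[0.5155985  0.10295709 0.38800918]
accumulator [0.5193 0.215  0.0526] 0.96
chock_a [ 0.5568  0.1527 -0.0022] 0.91
chock_a [ 4.775e-01  1.517e-01 -1.000e-04] 0.75
stop [ 5.515e-01  2.653e-01 -5.000e-04] 0.8
```

View pics/w8.png

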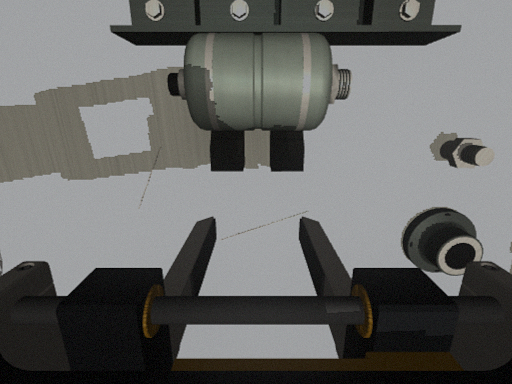

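The view shows the accumulator flush on the stop at (258,80), with both chocks square beneath it at (227,150) and (287,150), either side of its middle. I'll do one numeric check of the chocks' back edges before handing in.

```bash
python3 - <<'E'
from h import *
import pickle
m=pickle.load(open('w8.pkl','rb'));g=cv2.GaussianBlur(cv2.imread('pics/w8.png').max(2),(3,3),0).astype(float)
P0=np.array([.3815,.2696]);e=np.array([.9991,-.0424]);n=np.array([.0424,.9991])
for nm,cs in(('B',range(215,240)),('A',range(275,300))):
    q=[]
    for u in cs:
        c=g[160:180,u];k=np.argmax(np.diff(c));q.append(ray('',(u,160+k+.5),.0,m)[:2]-P0)
    q=np.array(q);s=np.polyfit(q@e,q@n,1);print(nm,'back edge, own x mm',(q@n).mean()*1e3,'slope',s[0])
E
```

```text
B back edge, own x mm -159.65992034914657 slope -0.0004044247857927652
A back edge, own x mm -159.98409595147558 slope 0.03735641987649103
```

```bash
python3 -c "
from bench import robot
print(robot.close_job())"
```

```text
the job is handed in; nothing more can be done
None
```

The accumulator lies square against the angle stop, with both black chocks snug and square under its open side at about 38 mm either side of its middle; I touched nothing else on the cart, everything is released, and the job is handed in at about 25 s.

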